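# Put the jar mixer in gear and load its lane

## Task

Get the jar mixer ready for the next batch. First put it in gear: ease the black knob on its slide towards the toothed wheel until the slide's tooth meets the wheel, rock the wheel by the black wing handle on its spindle until the sprung tooth drops into a gap, then push the knob fully home and let go. Then lift the two wide powder jars out of the white tray one at a time, stand each one before the flared mouth of the lane and push it from behind, upright, wholly in between the rails and under the hold-down strip, so that both stand in single file; leave the dropper bottles and the other things on the bench where they are.

Things in the scene. Friction and masses are not known exactly. Their poses are not given: they have to be found in the camera images.
- mixer: white gear unit, fixed to the bench; base plate 200 x 310 x 20 mm. Origin on the bench under the toothed wheel's vertical axis, z up. The knob's slide lies on the wheel's -y side and moves along the mixer's +y towards the axis. A white motor box stands at the mixer's x 110 to 180 mm, y -105 to 65 mm, 85 mm high (a motor on top up to 130 mm)
- spindle (a point): centre of the wheel's upper face, on its axis, 44 mm above the bench. The steel wheel, 140 mm over its 12 teeth and 14 mm thick, lies flat and turns both ways. Gaps come every 30 degrees; turning at most 30 degrees either way always brings a gap before the slide's tooth. At the start a wheel tooth, not a gap, faces it. Once the tooth is in, the wheel turns only a few degrees
- handle: black wing handle on top of the spindle, centred on the wheel's axis: an upright slab 120 mm long (its own x), 14 mm thick (its own y), 30 mm high; origin at the centre of its underside, 78 mm above the bench. It turns the wheel (friction 0.04 N m, up to 0.2 N m more while the tooth presses). Its angle to the wheel's teeth differs from time to time and is not known
- knob (a joint): position of the knob's slide in m: 0 pulled out (starts at 0 to 0.006), 0.025 fully home; it stays where it is left (friction 6 N). Its tooth, sprung on it with 2 to 4 N, meets the wheel's tooth tips at 0.010; if blocked the spring gives 9 mm, so the knob stops hard at 0.019; only with the tooth in a gap does it go to 0.025 (the free wheel then centres itself)
- knob_top (a point): centre of the top face of the black knob, 98 mm above the bench: upright cylinder 26 mm across, its grip from 62 to 98 mm above the bench, on a 64 x 56 mm aluminium slide plate whose top is 54 mm above the bench. It is 145 mm to the mixer's -y of the wheel's axis when the joint reads 0
- tooth (a joint): position of the sprung tooth relative to the knob's slide in m: 0 fully sprung out, -0.009 fully pressed back. With the knob at about 0.016 it reads about -0.006 while a wheel tooth blocks it and jumps back to 0 when it drops into a gap
- tooth_nose (a point): upper middle of the nose of the slide's steel tooth (10 mm wide, 14 mm high, 20 mm long), 44 mm above the bench
- lane: loading lane of the mixer, fixed to the bench: two aluminium rails 40 mm high, 8 mm thick, 68 mm apart inside, slick, along its +x. Origin on the bench in the middle of the mouth, where the straight rails begin; an end stop stands at x = 145 mm. In front of the mouth (x -57 to 0 mm) the rails flare out to about 103 mm apart. Jars slide in on the bench top
- strip (a point): near end of the lane's hold-down strip, on its top, 85 mm above the bench: a steel strip 14 mm wide and 5 mm thick over the middle of the lane, from the lane's x = 45 to 150 mm, carried by an arch at x = 100 mm (top 87 mm). The 76 mm jars pass under it but cannot be set in from above
- tray: white plastic tray 250 x 85 mm, rim 22 mm high, fixed, with three pockets in a row along its x at -82, 0 and +82 mm, floor 4 mm thick. Origin under its centre, on the bench
- jar_a: wide beige powder jar, 200 g or so, standing in a tray pocket: 60 mm across up to 46 mm high, shoulder to 52 mm, then a lid 44 mm across from 52 to 76 mm. Origin at the centre of its underside
- jar_b: the other jar, same as jar_a
- dropper_a: slim white dropper bottle in the third tray pocket, 38 mm across, 74 mm high; origin at the centre of its underside; leave it
- dropper_b: same dropper bottle, on the bench; leave it
- mug: yellow mug, 80 mm across, 95 mm high, origin under it; leave it
- brushpot: beige pot with brushes, 76 mm across, 100 mm high (brushes to 190 mm), origin under it; leave it
- articulator: dark steel dental articulator with a plaster model, 90 x 120 x 142 mm, origin under it; leave it
- model: plaster model 60 x 70 x 38 mm, origin under it; leave it
Not all that is in view belongs to the job. Leave any brown or pink look-alike of the jar_b alone.

How it is judged:
On the way, in this order (a step that is already met when the one before it is completed fails the run):
1. the knob is eased forward until its tooth comes up to the wheel (value of joint knob above 0.0085 m), for 0.02 s.
2. the sprung tooth drops into a gap of the wheel (value of joint knob above 0.0125 m and value of joint tooth above -0.002 m), for 0.02 s.
3. the knob is pushed fully home with the teeth in mesh (value of joint knob above 0.0225 m and value of joint tooth above -0.002 m), for 0.1 s.
4. one jar is upright in the lane (all of step 3 and ((x of jar_a in the frame of lane between 0.028 and 0.125 m and y of jar_a in the frame of lane between -0.02 and 0.02 m and height (world z) of jar_a below 0.006 m and angle between jar_a's own z axis and vertical below 0.1 rad) or (x of jar_b in the frame of lane between 0.028 and 0.125 m and y of jar_b in the frame of lane between -0.02 and 0.02 m and height (world z) of jar_b below 0.006 m and angle between jar_b's own z axis and vertical below 0.1 rad))), for 0.1 s.
5. both jars are upright in the lane (all of step 3 and x of jar_a in the frame of lane between 0.028 and 0.125 m and y of jar_a in the frame of lane between -0.02 and 0.02 m and height (world z) of each of jar_a, jar_b below 0.006 m and angle between each of jar_a, jar_b's own z axis and vertical below 0.1 rad and x of jar_b in the frame of lane between 0.028 and 0.125 m and y of jar_b in the frame of lane between -0.02 and 0.02 m), for 0.1 s.
At the end, for the whole second after the job is handed in: The knob is home (within 2.5 mm of its stop) with the tooth sprung out in a gap of the wheel (within 2 mm), and both jars stand upright (within 0.1 rad) on the bench at rest between the rails, with their centres at least 28 mm past the mouth, under the strip (all of step 5 and linear speed of each of jar_a, jar_b below 0.02 m/s); the robot touches nothing.
It fails at once if another thing on the bench is moved by more than 40 mm, or knocked over (distance of any of dropper_a, dropper_b, mug, brushpot, articulator, model from where it was at the start of the episode above 0.04 m or angle between any of dropper_a, dropper_b, mug, brushpot, articulator, model's own z axis and vertical above 0.6 rad).
It also fails if it takes over 72 s, if anything falls off the work surface, if the arm or the gripper's body presses on something with over 40 N, if the wrist force passes 120 N, or if a joint passes its speed limit or range.

## Robot

A 7-joint arm with a two-finger parallel gripper is mounted at the origin on the work surface. World frame = base frame: x ahead of the robot, y to its left, z up, the work surface at z = 0. Lengths are in m, angles in rad, forces in N, time in s.
With the tool pointing down it reaches from about 0.4 to 0.875 m from the base axis. Payload 19.3 kg.
Tool frame: the origin (TCP) lies midway between the tips of the shut fingers; the grasp point (between the pads) lies 19 mm behind it; z points along the fingers, y is the line along which they close (so a half turn about z gives the same grasp; the last joint's range is limited). The gripper opens to 85 mm and grips with 20 to 120 N. Pads are 22 mm wide; open, the fingers measure 114 mm over their backs; the gripper's body (76 mm by 85 mm) begins 54 mm behind the grasp point. The pads swing forward as they close: fully open they stand 13 mm farther back than shut.
Start: joints at [-1.19, 0.521, -0.036, 1.599, 0.021, 1.021, -0.113], TCP at [0.272, 0.563, 0.231] pointing down, gripper open.
Joint ranges: [-2.91, 2.91], [-0.3, 2.13], [-1.5, 1.42], [0.17, 2.43], [-1.26, 4.41], [0.16, 1.93], [-2.52, 2.52]. Speed limits (rad/s): [1.89, 1.89, 2.39, 2.39, 3.01, 3.01, 3.01].

## Interface

Orientations are given as [roll, pitch, yaw] about the fixed x, y, z axes, in that order (R = Rz(yaw) Ry(pitch) Rx(roll)).
In Python, from workcell import telemetry, grab_frame, calibration, bot, outline_of, landmark_of gives the robot as it stands. The module is installed in compiled form; this text tells all that it offers.
- The arm moves only by the shell command python3 -m inch 'ROWS' [FORCE]. ROWS is JSON, a list of rows, each a list of 7 numbers: the shift along the tool's x, y, z in m, then the turn, a rotation vector about the tool's x, y, z in rad, then the closure, from 0 (fully open) to 1 (shut). A call has 1 to 5 rows; each row shifts and turns the commanded pose from where the row before left it, along the tool's axes as they then stand; what a row does not reach is not made up. A row lasts 1/10 s, in which the tool goes at most 50 mm and 8.59 degrees, less where a joint would pass 70% of its speed; a pose out of reach is approached as far as the arm can. A call is refused whole if a number of a shift passes 0.05 or a number of a turn 0.15, either way. A call with a gripper value outside its range is refused whole. The fingers move at their own pace and stop on an object; FORCE is the grip in N (left out, the last holds). Time passes only in rows, so rows that do not move let the fingers close. It gives the time, the measured TCP pose, the force, the opening and the grip force at its end, in the units of the state.
- telemetry.observe(): the state, without advancing time (a new reading comes with each control period).
- grab_frame(name): name is "side" or "top" or "wrist"; returns the picture (480x640x3 uint8, red, green, blue); there is no depth.
- calibration(name): a dict with "fovy" (degrees; the focal length in pixels is half the picture's height over the tangent of half this angle, whatever the lens; pixels are square), "cx", "cy" (the principal point, pixels), "pose" (4x4, takes a point from camera to world coordinates). Camera axes: x right, y down, z forward; pixel columns grow to the right and rows downward; lengths in m; the calibration is good to about 2 mm. The wrist camera is an equidistant fisheye: a pixel r from the principal point sees the ray r / f radians off the axis. A picture is of the moment at which its call begins: read the wrist's pose just before it. calibration takes no time and is no camera call; for the wrist camera it gives the pose at the moment of the call.
- bot.job_done(): hands the job in; it is judged then, once.
Trained networks look in the newest picture that a camera, given by its name, has taken for a name from the list of things; names that differ only in an ending like _2 or _b are one class to them, and where a whole thing is asked for, a point or a joint stands for the part that bears it (a point fixed in the world has none). Each returns a list of dicts, best first, with "score" (0 to 1); they miss things now and then, are a little off and sometimes report something else, mostly with a low value. They report only what shows in the picture. A call takes as long as a camera call. They do not tell look-alikes from the thing itself.
- outline_of(label, camera): "region" (480x640 bool, what is visible of it) and "rect" ([left, top, right, bottom] in pixels, round what is visible of it).
- landmark_of(label, camera): "xy" ([column, row] in pixels: a listed point, or the origin of a listed thing).
The state is a dict: "clock": time; "qpos": joint angles; "qd": joint speeds; "joint_efforts": joint torques, N m; "position": TCP position; "tool_rot": TCP orientation; "force": force on the tool from outside, world axes, zero at the start; "moment": the same for the moment, N m; "grip_width": finger opening in m; "finger_force": force on a finger pad.
Only numpy, scipy, OpenCV 4.12 (cv2) and the standard library are available. Lean on these libraries where they do the work, as an engineer would, in place of code of your own. Each camera call takes 0.05 s, during which the arm holds its last target. There are 200 camera calls.

## Working session

There is one attempt and no reset: what is moved stays moved. The work goes in short steps, Python scripts to look and compute and a shell command to move; the robot and the scene stay as the last step left them, time stands still between calls to the robot, and variables do not carry over. Pictures are saved under pics/ and viewed, at most 12 in all, crops included, and the job is handed in when it is done.

```bash
mkdir -p pics
cat > h.py <<'E'
import numpy as np, cv2
from scipy.spatial.transform import Rotation as R
from workcell import telemetry, grab_frame, calibration, bot, outline_of, landmark_of
def ray(cam,uv,c=None):
    c=c or calibration(cam); P=np.array(c["pose"]); f=240/np.tan(np.radians(c["fovy"])/2)
    d=np.array([uv[0]-c["cx"],uv[1]-c["cy"]])/f
    if cam=="wrist":
        r=np.hypot(*d); v=np.array([*(d/max(r,1e-9)*np.sin(r)),np.cos(r)])
    else: v=np.array([*d,1])
    v=P[:3,:3]@v; return P[:3,3],v/np.linalg.norm(v)
def atz(cam,uv,z,c=None):
    o,v=ray(cam,uv,c); return o+v*(z-o[2])/v[2]
def tri(rays):
    A=sum(np.eye(3)-np.outer(v,v) for o,v in rays); b=sum((np.eye(3)-np.outer(v,v))@o for o,v in rays)
    return np.linalg.solve(A,b)
def snap(cam,name=None):
    c=calibration(cam); im=grab_frame(cam)
    if name: cv2.imwrite("pics/"+name,im[:,:,::-1])
    return im,c
def st():
    s=telemetry.observe(); print("t",round(s["clock"],2),"pos",np.round(s["position"],4),"rot",np.round(s["tool_rot"],3),"F",np.round(s["force"],1),"w",round(s["grip_width"],4),"q",np.round(s["qpos"],2)); return s
def toolshift(target,s=None):
    s=s or telemetry.observe(); return R.from_euler("xyz",s["tool_rot"]).inv().apply(np.array(target)-s["position"])
E
python3 - <<'E'
from h import *
s=st()
for cam in("top","side","wrist"):
    im,c=snap(cam,cam+"0.png")
    print(cam,c["fovy"],np.round(np.array(c["pose"])[:3,3],3))
    for l,z in(("spindle",.044),("handle",.078),("knob_top",.098),("tooth_nose",.044),("lane",0),("strip",.085),("tray",0),("jar_a",0),("dropper_a",0),("mug",0),("brushpot",0),("articulator",0),("model",0),("mixer",0)):
        for d in landmark_of(l,cam)[:4]:
            if d["score"]>.3: print(" ",l,round(d["score"],2),np.round(d["xy"]),np.round(atz(cam,d["xy"],z,c),3))
E
```

```text
t 0.0 pos [0.2722 0.5623 0.2307] rot [-3.14   0.     2.691] F [-0.2 -0.3  0.8] w 0.0855 q [-1.19  0.52 -0.04  1.6   0.02  1.02 -0.11]
top 49.5370318061134 [0.452 0.031 1.596]
  spindle 0.95 [249. 220.] [0.595 0.222 0.044]
  handle 0.82 [248. 223.] [0.581 0.219 0.078]
  knob_top 0.98 [298. 222.] [0.586 0.074 0.098]
  knob_top 0.74 [434. 255.] [ 0.501 -0.321  0.098]
  knob_top 0.64 [252. 224.] [0.578 0.207 0.098]
  tooth_nose 0.4 [274. 222.] [0.589 0.147 0.044]
  lane 0.7 [355. 246.] [ 0.525 -0.1    0.   ]
  strip 0.85 [352. 225.] [ 0.583 -0.085  0.085]
  strip 0.63 [274. 226.] [0.574 0.142 0.085]
  strip 0.56 [252. 223.] [0.582 0.208 0.085]
  tray 0.66 [434. 251.] [ 0.516 -0.344  0.   ]
  jar_a 0.76 [428. 281.] [ 0.423 -0.326  0.   ]
  jar_a 0.61 [449. 321.] [ 0.304 -0.393  0.   ]
  jar_a 0.59 [419. 323.] [ 0.295 -0.3    0.   ]
  jar_a 0.58 [249. 224.] [0.586 0.227 0.   ]
  dropper_a 0.71 [217. 304.] [0.339 0.318 0.   ]
  dropper_a 0.48 [432. 249.] [ 0.521 -0.337  0.   ]
  dropper_a 0.44 [252. 223.] [0.589 0.218 0.   ]
  mug 0.62 [170. 296.] [0.359 0.461 0.   ]
  brushpot 0.89 [426. 1
[... 761 characters left out ...]
1. 397.] [ 0.438 -0.324  0.   ]
  jar_a 0.72 [394. 394.] [ 0.59  -0.356  0.   ]
  jar_a 0.58 [248. 448.] [ 0.311 -0.399  0.   ]
  dropper_a 0.73 [221. 230.] [0.337 0.308 0.   ]
  dropper_a 0.71 [351. 396.] [ 0.51  -0.342  0.   ]
  mug 0.94 [223. 204.] [0.359 0.463 0.   ]
  brushpot 0.97 [453. 364.] [ 0.732 -0.316  0.   ]
  articulator 0.77 [418. 274.] [ 0.792 -0.022  0.   ]
  model 0.87 [451. 316.] [ 0.798 -0.186  0.   ]
  model 0.64 [451. 363.] [ 0.73  -0.313  0.   ]
  mixer 0.7 [316. 232.] [0.595 0.233 0.   ]
wrist 65.70646984690485 [0.21  0.591 0.374]
  dropper_a 0.36 [167. 348.] [0.339 0.32  0.   ]
  mug 0.96 [268. 320.] [0.357 0.457 0.   ]
  brushpot 0.56 [166. 348.] [0.338 0.318 0.   ]
```

Run:
```python
import cv2
a=cv2.imread("pics/top0.png")[120:360,140:500]; cv2.imwrite("pics/top0c.png",cv2.resize(a,(800,533),interpolation=cv2.INTER_CUBIC))
a=cv2.imread("pics/side0.png")[140:480,180:540]; cv2.imwrite("pics/side0c.png",cv2.resize(a,(630,595),interpolation=cv2.INTER_CUBIC))
```

```text
(no output)
```

View pics/top0c.png

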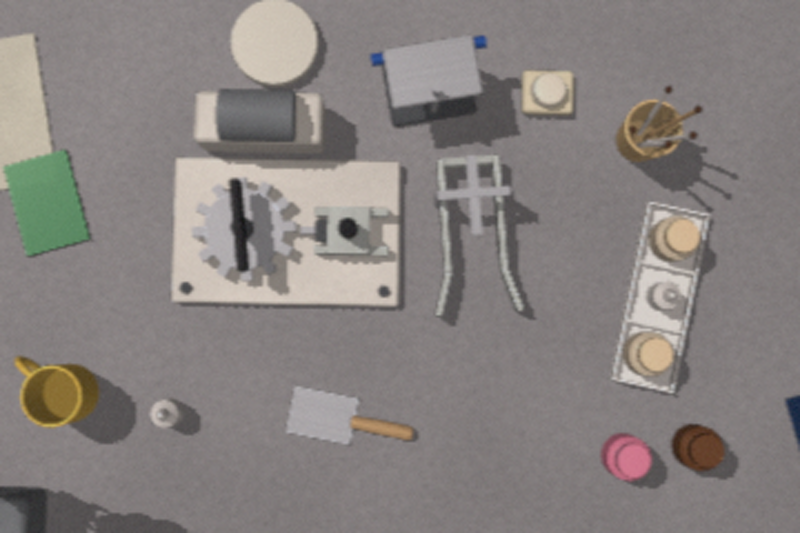

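View pics/side0c.png

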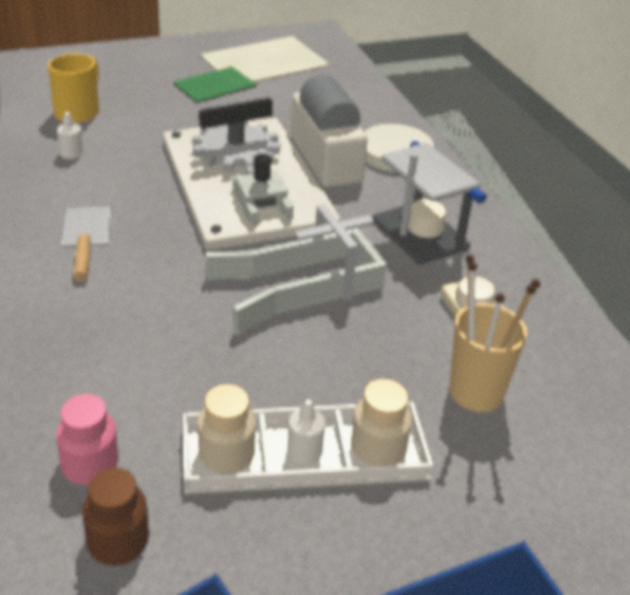

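The top view shows the wheel and handle at crop (240,230), with the handle nearly along world x, and the knob at (348,229). The lane mouth is near (478,270), opening downwards. The beige jars are in the two end pockets at (680,240) and (652,355), with the dropper between them. The pink and brown look-alikes are on the bench. I'll move over the mixer.

```bash
python3 -m inch '[[-0.041,-0.024,0,0,0,0,0],[-0.041,-0.024,0,0,0,0,0],[-0.041,-0.024,0,0,0,0,0],[-0.041,-0.024,0,0,0,0,0]]' | tail -3
python3 -m inch '[[-0.041,-0.024,0,0,0,0,0],[-0.041,-0.024,0,0,0,0,0],[-0.041,-0.024,0,0,0,0,0],[-0.041,-0.024,0,0,0,0,0]]' >/dev/null
python3 -m inch '[[-0.041,-0.024,0,0,0,0,0],[-0.041,-0.024,0,0,0,0,0],[-0.041,-0.024,0,0,0,0,0],[-0.041,-0.024,0,0,0,0,0]]' >/dev/null
python3 -m inch '[[0,0,0,0,0,0.15,0],[0,0,0,0,0,0.15,0],[0,0,0,0,0,0.15,0],[0,0,0,0,0,0.15,0]]' >/dev/null
python3 -m inch '[[0,0,0,0,0,0.15,0],[0,0,0,0,0,0.15,0],[0,0,0,0,0,0.15,0],[0,0,0,0,0,0.07,0]]'
cat >> h.py <<'E'
def seen(cam,labs,c,smin=.5,n=2):
    out={}
    for l,z in labs:
        for d in landmark_of(l,cam)[:n]:
            if d["score"]>smin:
                out.setdefault(l,ray(cam,d["xy"],c)); print(cam,l,round(d["score"],2),np.round(d["xy"],1),np.round(atz(cam,d["xy"],z,c),4))
    return out
E
python3 - <<'E'
from h import *
st(); im,c=snap("wrist","w1.png")
seen("wrist",(("spindle",.044),("handle",.078),("knob_top",.098),("tooth_nose",.044)),c)
for l in("handle","knob"):
  for d in outline_of(l,"wrist")[:1]:
    r=d["region"].astype(np.uint8); print(l,d["score"],d["rect"])
    if l=="handle":
        ys,xs=np.nonzero(r); P=np.array([atz("wrist",(x,y),.108,c)[:2] for x,y in zip(xs[::7],ys[::7])])
        print(cv2.minAreaRect(P.astype(np.float32)))
E
```

```text
force: [0.8, 1.7, -0.2]
grip_width: 0.0854
finger_force: 0.0
clock: 4.25
position: [0.5897, 0.0891, 0.2313]
tool_rot: [3.142, 0.0, 1.565]
force: [-0.2, -0.8, 0.5]
grip_width: 0.0851
finger_force: 0.0
t 4.25 pos [0.5897 0.0891 0.2313] rot [3.142 0.    1.565] F [-0.2 -0.8  0.5] w 0.0851 q [-0.5   0.5   0.37  1.69 -0.21  0.99 -0.07]
wrist spindle 0.78 [315.2  80.1] [0.5871 0.2148 0.044 ]
wrist handle 0.96 [313.   68.4] [0.5857 0.2184 0.078 ]
wrist knob_top 0.69 [314.1 162.1] [0.5863 0.1438 0.098 ]
wrist tooth_nose 0.9 [315.9 158.9] [0.5872 0.1442 0.044 ]
handle 0.84 [230.1, 43.6, 397.0, 85.5]
((0.5867753028869629, 0.21597187221050262), (0.11798063665628433, 0.018878109753131866), 6.929779529571533)
knob 0.74 [280.6, 161.4, 352.5, 265.8]
```

View pics/w1.png

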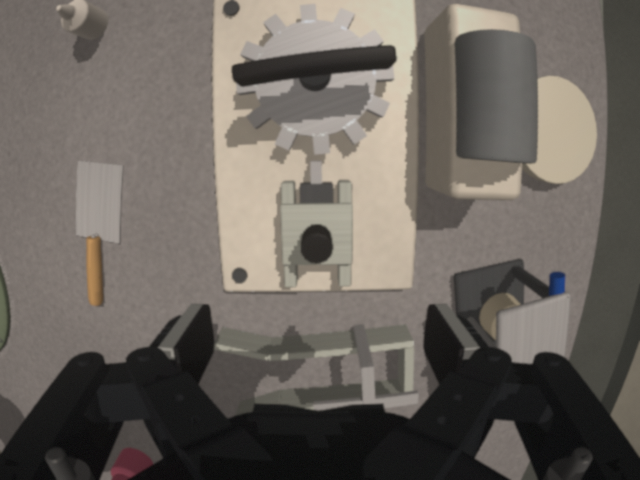

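The wrist view shows the knob as a dark blob at about (317,243), the handle from (233,75) to (395,57), and a wheel tooth at (320,142) facing the slide's tooth at (316,165).

Run:
```python
from h import *
s=st(); c=calibration("wrist")
im=cv2.imread("pics/w1.png"); g=im[215:275,290:345].max(2)<50
n,l,stt,cen=cv2.connectedComponentsWithStats(g.astype(np.uint8)); i=1+np.argmax(stt[1:,4]); print(stt[i],cen[i]+[290,215])
x,y,w,h,_=stt[i]; x+=290;y+=215
print("top far edge",atz("wrist",(x+w/2,y+h),.098,c),"base near edge",atz("wrist",(x+w/2,y),.062,c))
ct=calibration("top");cs=calibration("side")
print("tri knob top/side",tri([ray("top",(298,222),ct),ray("side",(331,231),cs)]))
```

```text
t 4.6 pos [0.5897 0.0889 0.2313] rot [ 3.142 -0.     1.572] F [0.  0.7 0.5] w 0.0854 q [-0.5   0.5   0.36  1.69 -0.21  0.99 -0.06]
[ 12  11  29  36 790] [315.88607595 244.03670886]
top far edge [0.58763494 0.06651042 0.098     ] base near edge [0.58746577 0.08730513 0.062     ]
tri knob top/side [0.58839622 0.07263205 0.09918545]
```

```bash
python3 -m inch '[[-0.013,-0.002,0.04,0,0,0,0],[0,0,0.045,0,0,0,0],[0,0,0.04,0,0,0,0],[0,0,0.03,0,0,0,0],[0,0,0.01,0,0,0,0]]' >/dev/null
python3 -m inch '[[0,0,0,0,0,0,1],[0,0,0,0,0,0,1],[0,0,0,0,0,0,1],[0,0,0,0,0,0,1],[0,0,0,0,0,0,1]]' 40
python3 -m inch '[[0.002,0,0,0,0,0,1],[0.002,0,0,0,0,0,1],[0.002,0,0,0,0,0,1]]'
python3 -m inch '[[0.002,0,0,0,0,0,1],[0,0,0,0,0,0,1]]'
python3 -m inch '[[0.002,0,0,0,0,0,1],[0,0,0,0,0,0,1]]'
```

```text
clock: 5.6
position: [0.5881, 0.0762, 0.0676]
tool_rot: [3.14, -0.001, 1.571]
force: [-2.9, -0.7, 12.0]
grip_width: 0.0248
finger_force: 38.6
clock: 5.9
position: [0.588, 0.081, 0.0676]
tool_rot: [3.141, 0.001, 1.57]
force: [-4.9, -5.8, 13.4]
grip_width: 0.0248
finger_force: 38.5
clock: 6.1
position: [0.588, 0.0831, 0.0676]
tool_rot: [3.14, 0.001, 1.57]
force: [-3.9, -5.5, 13.6]
grip_width: 0.0249
finger_force: 38.5
clock: 6.3
position: [0.588, 0.0849, 0.0676]
tool_rot: [3.141, 0.001, 1.57]
force: [-4.6, -7.0, 13.7]
grip_width: 0.025
finger_force: 38.5
```

```bash
for i in 1; do python3 -m inch '[[0.002,0,-0.001,0,0,0,1],[0,0,0,0,0,0,1]]' | sed -n 2,4p
python3 -m inch '[[0.002,0,0,0,0,0,1],[0,0,0,0,0,0,1]]'| sed -n 2,4p
python3 -m inch '[[0.002,0,0,0,0,0,1],[0,0,0,0,0,0,1]]'| sed -n 2,4p
python3 -m inch '[[0.002,0,0,0,0,0,1],[0,0,0,0,0,0,1]]'| sed -n 2,4p; done
```

```text
position: [0.5879, 0.0867, 0.0678]
tool_rot: [3.141, 0.001, 1.57]
force: [1.0, -7.0, -3.1]
position: [0.5879, 0.0886, 0.0678]
tool_rot: [3.141, 0.001, 1.57]
force: [1.6, -7.8, -3.5]
position: [0.5879, 0.0905, 0.0678]
tool_rot: [3.141, 0.002, 1.57]
force: [1.8, -7.7, -2.6]
position: [0.5879, 0.0917, 0.0678]
tool_rot: [3.141, 0.002, 1.569]
force: [0.8, -12.0, -3.1]
```

```bash
python3 -m inch '[[0.001,0,0,0,0,0,1],[0,0,0,0,0,0,1]]'| sed -n 2,4p
python3 -m inch '[[0.001,0,0,0,0,0,1],[0,0,0,0,0,0,1]]'| sed -n 2,4p
```

```text
position: [0.5879, 0.0918, 0.0678]
tool_rot: [3.141, 0.003, 1.569]
force: [1.3, -16.1, -2.8]
position: [0.5879, 0.0919, 0.0678]
tool_rot: [3.141, 0.004, 1.568]
force: [1.0, -20.6, -1.5]
```

```bash
python3 -m inch '[[-0.003,0,0,0,0,0,1],[-0.003,0,0,0,0,0,1],[0,0,0,0,0,0,1]]'| sed -n 2,4p
python3 -m inch '[[-0.001,0,0,0,0,0,1],[0,0,0,0,0,0,1]]'| sed -n 2,4p
```

```text
position: [0.5879, 0.0899, 0.0677]
tool_rot: [3.141, -0.0, 1.571]
force: [0.7, -1.5, 1.0]
position: [0.5879, 0.0894, 0.0677]
tool_rot: [3.141, -0.001, 1.571]
force: [-0.2, 1.4, 6.5]
```

```bash
python3 -m inch '[[0,0,0,0,0,0,0],[0,0,0,0,0,0,0],[0,0,0,0,0,0,0],[0,0,-0.03,0,0,0,0],[0,0,-0.045,0,0,0,0]]' >/dev/null
python3 -m inch '[[0.02,0,-0.02,0,0,0,0],[0.045,0,0,0,0,0,0],[0.045,0,0,0,0,0,0],[0.018,0,0,0,0,0,0]]' >/dev/null
python3 -m inch '[[0,0,0,0,0,0.145,0],[0,0,0,0,0,0.145,0],[0,0,0,0,0,0.145,0],[0,0,0,0,0,0.145,0],[0,0,0,0,0,0.145,0]]' >/dev/null
python3 -m inch '[[0,0,0,0,0,0.145,0],[0,0,0,0,0,0.145,0],[0,0,0,0,0,0.145,0],[0,0,0,0,0,0.145,0],[0,0,0,0,0,0.145,0]]'
python3 - <<'E'
from h import *
im,c=snap("wrist","w2.png"); s=st()
seen("wrist",(("spindle",.044),("handle",.078),("tooth_nose",.044)),c)
for d in outline_of("handle","wrist")[:1]:
    r=d["region"].astype(np.uint8); print(d["score"],d["rect"])
    ys,xs=np.nonzero(r); P=np.array([atz("wrist",(x,y),.1,c)[:2] for x,y in zip(xs[::7],ys[::7])])
    print(cv2.minAreaRect(P.astype(np.float32)))
E
```

```text
clock: 9.9
position: [0.5876, 0.2166, 0.1622]
tool_rot: [3.141, 0.0, 0.115]
force: [0.1, 0.4, 0.1]
grip_width: 0.0851
finger_force: 0.0
t 9.95 pos [0.5875 0.2168 0.162 ] rot [3.141e+00 1.000e-03 1.050e-01] F [-0.2  0.7 -0.8] w 0.0858 q [-0.9   0.73  0.73  1.69 -0.57  0.96 -1.42]
wrist spindle 0.73 [315.4 240. ] [0.5877 0.2173 0.044 ]
wrist handle 0.68 [310.1 256. ] [0.5857 0.2202 0.078 ]
wrist tooth_nose 0.68 [409.2 249.8] [0.5883 0.147  0.044 ]
0.65 [295.7, 157.4, 327.1, 359.5]
((0.5850558876991272, 0.21867763996124268), (0.12452095001935959, 0.015384532511234283), 6.806993007659912)
```

View pics/w2.png

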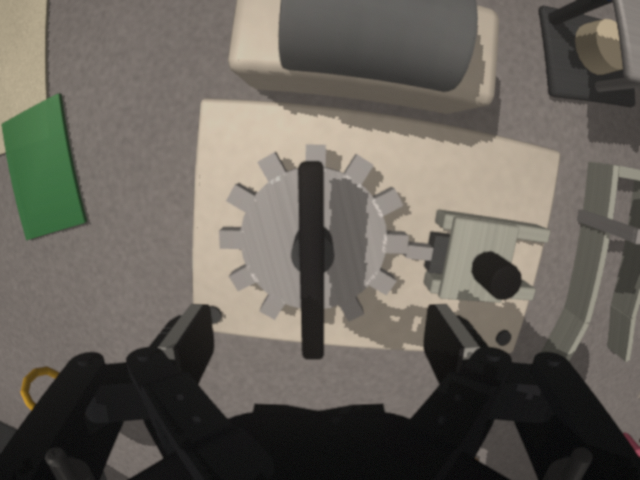

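The view is straight above the handle, which runs from (312,165) to (312,355). A wheel tooth at (400,245) still faces the slide tooth at (420,250). I'll descend and grip.

```bash
python3 -m inch '[[0,-0.001,0.045,0,0,0,0],[0,0,0.035,0,0,0,0],[0,0,0.007,0,0,0,0]]' >/dev/null
python3 -m inch '[[0,0,0,0,0,0,1],[0,0,0,0,0,0,1],[0,0,0,0,0,0,1],[0,0,0,0,0,0,1],[0,0,0,0,0,0,1]]' 40
python3 -m inch '[[0,0,0,0,0,-0.05,1],[0,0,0,0,0,-0.05,1],[0,0,0,0,0,-0.05,1]]'
python3 - <<'E'
from h import *
s=st();print(s["moment"])
E
python3 -m inch '[[0,0,0,0,0,-0.04,1],[0,0,0,0,0,0,1]]'
python3 - <<'E'
from h import *
s=st();print(s["moment"])
E
```

```text
clock: 10.95
position: [0.5883, 0.2204, 0.0781]
tool_rot: [-3.137, -0.002, 0.122]
force: [-13.5, 21.9, 32.1]
grip_width: 0.0133
finger_force: 87.8
clock: 11.25
position: [0.5882, 0.2207, 0.0782]
tool_rot: [-3.138, -0.003, 0.275]
force: [-10.8, 10.0, 35.1]
grip_width: 0.0133
finger_force: 60.8
t 11.25 pos [0.5882 0.2207 0.0782] rot [-3.138e+00 -3.000e-03  2.750e-01] F [-10.8  10.   35.1] w 0.0133 q [-0.83  0.81  0.6   1.73 -0.62  0.79 -1.23]
[ 1.89212403  2.3805457  -0.07845367]
clock: 11.45
position: [0.5882, 0.2207, 0.0782]
tool_rot: [-3.138, -0.003, 0.314]
force: [-10.4, 10.5, 33.4]
grip_width: 0.0136
finger_force: 60.4
t 11.45 pos [0.5882 0.2207 0.0782] rot [-3.138e+00 -3.000e-03  3.140e-01] F [-10.4  10.5  33.4] w 0.0136 q [-0.83  0.81  0.59  1.73 -0.61  0.79 -1.2 ]
[1.9524017  2.24957963 0.03392617]
```

```bash
python3 -m inch '[[0,-0.002,-0.006,0,0,0,1],[0,0,0,0,0,-0.04,1],[0,0,0,0,0,0,1]]'
python3 - <<'E'
from h import *
s=telemetry.observe();print(s["moment"])
E
python3 -m inch '[[0,0,0,0,0,-0.04,1],[0,0,0,0,0,0,1]]'
python3 - <<'E'
from h import *
s=telemetry.observe();print(s["moment"])
snap("wrist","w3.png")
E
```

```text
clock: 11.75
position: [0.5869, 0.2205, 0.0809]
tool_rot: [-3.142, -0.0, 0.353]
force: [6.9, 3.7, -19.5]
grip_width: 0.0136
finger_force: 45.1
[ 0.75453512 -1.25126966  0.06141192]
clock: 11.95
position: [0.5869, 0.2205, 0.0809]
tool_rot: [-3.141, -0.0, 0.392]
force: [5.2, 3.4, -19.0]
grip_width: 0.0137
finger_force: 45.5
[ 0.86170723 -1.19193975 -0.45710862]
```

View pics/w3.png

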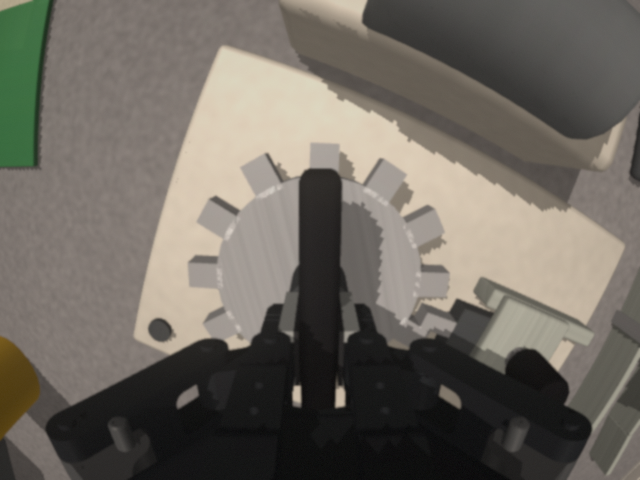

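At about 15° of turn the moment jumped, and the slide tooth is at about (455,318) beside wheel teeth at (435,280) and (430,322). A little more turn will confirm the block.

```bash
python3 -m inch '[[0,0,-0.002,0,0,-0.03,1],[0,0,0,0,0,0,1]]'
python3 - <<'E'
from h import *
s=telemetry.observe();print(s["moment"])
im=cv2.imread("pics/w3.png")[240:400,380:600]; cv2.imwrite("pics/w3c.png",cv2.resize(im,(660,480),interpolation=cv2.INTER_CUBIC))
E
```

```text
clock: 12.2
position: [0.5866, 0.2204, 0.0816]
tool_rot: [3.141, 0.001, 0.422]
force: [13.4, 5.0, -41.5]
grip_width: 0.0131
finger_force: 50.3
[ 1.06020343 -2.72137343 -0.81204116]
```

View pics/w3c.png

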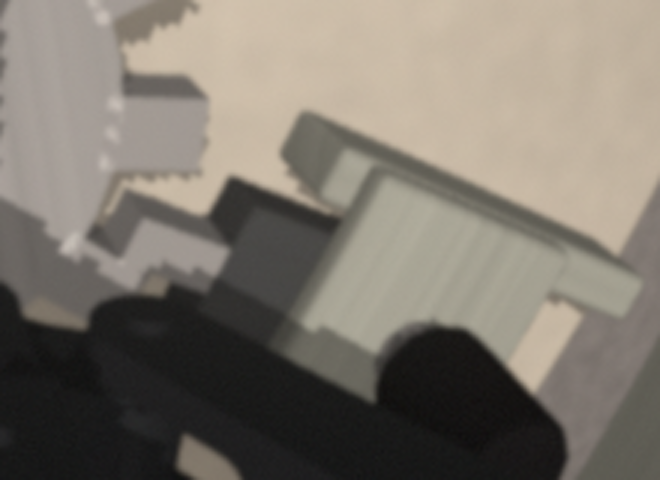

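The slide tooth reaches right to the wheel rim, between wheel teeth, and the moment keeps rising, so it is in the gap. I'll relax, release and go back to the knob.

```bash
python3 -m inch '[[0,0,0.003,0,0,0.05,1],[0,0,0,0,0,0,0],[0,0,0,0,0,0,0],[0,0,0,0,0,0,0],[0,0,-0.04,0,0,0,0]]' >/dev/null
python3 -m inch '[[0,0,-0.035,0,0,0,0],[0,0,0,0,0,-0.15,0],[0,0,0,0,0,-0.15,0],[0,0,0,0,0,-0.15,0],[0,0,0,0,0,-0.15,0]]' >/dev/null
python3 -m inch '[[0,0,0,0,0,-0.15,0],[0,0,0,0,0,-0.15,0],[0,0,0,0,0,-0.15,0],[0,0,0,0,0,-0.15,0],[0,0,0,0,0,0,0]]'
python3 - <<'E'
from h import *
s=st(); print(toolshift([.588,.088,.068]))
E
```

```text
clock: 13.7
position: [0.5871, 0.2196, 0.1557]
tool_rot: [3.141, -0.0, 1.573]
force: [0.6, 0.0, -0.7]
grip_width: 0.0852
finger_force: 0.0
t 13.7 pos [0.5871 0.2196 0.1557] rot [ 3.141 -0.     1.573] F [ 0.6  0.  -0.7] w 0.0852 q [-0.67  0.63  0.33  1.68 -0.25  0.87 -0.23]
[-0.13160394  0.00047516  0.08764217]
```

```bash
python3 -m inch '[[-0.045,0,0,0,0,0,0],[-0.045,0,0,0,0,0,0],[-0.042,0.001,0.005,0,0,0,0],[0,0,0.045,0,0,0,0],[0,0,0.036,0,0,0,0]]' >/dev/null
python3 -m inch '[[0,0,0,0,0,0,1],[0,0,0,0,0,0,1],[0,0,0,0,0,0,1],[0,0,0,0,0,0,1],[0,0,0,0,0,0,1]]' 40
python3 -m inch '[[0.002,0,0,0,0,0,1],[0.002,0,0,0,0,0,1],[0.002,0,0,0,0,0,1],[0.002,0,0,0,0,0,1],[0,0,0,0,0,0,1]]'
python3 -m inch '[[0.002,0,0,0,0,0,1],[0,0,0,0,0,0,1]]'
python3 -m inch '[[0.002,0,0,0,0,0,1],[0,0,0,0,0,0,1]]'
```

```text
clock: 14.7
position: [0.5881, 0.0882, 0.071]
tool_rot: [3.141, -0.001, 1.571]
force: [-6.3, 0.4, 14.2]
grip_width: 0.025
finger_force: 38.6
clock: 15.2
position: [0.588, 0.0953, 0.071]
tool_rot: [3.141, 0.0, 1.57]
force: [-7.7, -4.2, 14.8]
grip_width: 0.0248
finger_force: 38.7
clock: 15.4
position: [0.588, 0.096, 0.071]
tool_rot: [3.141, 0.002, 1.569]
force: [-7.8, -11.3, 15.6]
grip_width: 0.0248
finger_force: 38.8
clock: 15.6
position: [0.588, 0.0961, 0.071]
tool_rot: [3.141, 0.004, 1.568]
force: [-8.7, -20.2, 17.0]
grip_width: 0.0249
finger_force: 38.9
```

The slide met a hard stop about 5.5 mm past the earlier blocked position, so the knob is home. I'll release it, rise and go over the lane.

```bash
python3 -m inch '[[-0.002,0,-0.001,0,0,0,1],[0,0,0,0,0,0,0],[0,0,0,0,0,0,0],[0,0,0,0,0,0,0],[0,0,-0.04,0,0,0,0]]' >/dev/null
python3 -m inch '[[0,0,-0.045,0,0,0,0],[-0.02,0,-0.045,0,0,0,0],[-0.035,-0.015,-0.03,0,0,0,0],[-0.045,-0.02,0,0,0,0,0],[-0.045,-0.02,0,0,0,0,0]]' >/dev/null
python3 -m inch '[[-0.045,-0.02,0,0,0,0.15,0],[0,0,0,0,0,0.15,0],[0,0,0,0,0,0.15,0],[0,0,0,0,0,0.15,0],[0,0,0,0,0,0.15,0]]' >/dev/null
python3 -m inch '[[0,0,0,0,0,0.15,0],[0,0,0,0,0,0.15,0],[0,0,0,0,0,0.15,0],[0,0,0,0,0,0.15,0],[0,0,0,0,0,0.15,0]]' >/dev/null
python3 - <<'E'
from h import *
im,c=snap("wrist","w4.png"); s=st()
seen("wrist",(("lane",0),("strip",.085),("tray",0),("jar_a",0.0),("dropper_a",0),("knob_top",.098)),c,.4,4)
E
```

```text
t 17.65 pos [ 0.5131 -0.0917  0.2304] rot [-3.141 -0.     0.055] F [ 1.1  0.8 -0.2] w 0.0857 q [-0.52  0.47  0.8   1.9  -0.41  0.94 -1.04]
wrist strip 0.79 [323.1 142.3] [ 0.5839 -0.0924  0.085 ]
wrist tray 0.76 [536.4 235.6] [ 0.5073 -0.3495  0.    ]
wrist jar_a 0.85 [558.5 169. ] [ 0.5886 -0.3674  0.    ]
wrist dropper_a 0.89 [539.9 235.4] [ 0.5079 -0.3547  0.    ]
wrist dropper_a 0.62 [ 30.6 326.7] [0.3301 0.3148 0.    ]
wrist knob_top 0.69 [ 92.3 135.4] [0.5883 0.0996 0.098 ]
wrist knob_top 0.58 [ 60.5 140.9] [0.5855 0.1357 0.098 ]
```

View pics/w4.png

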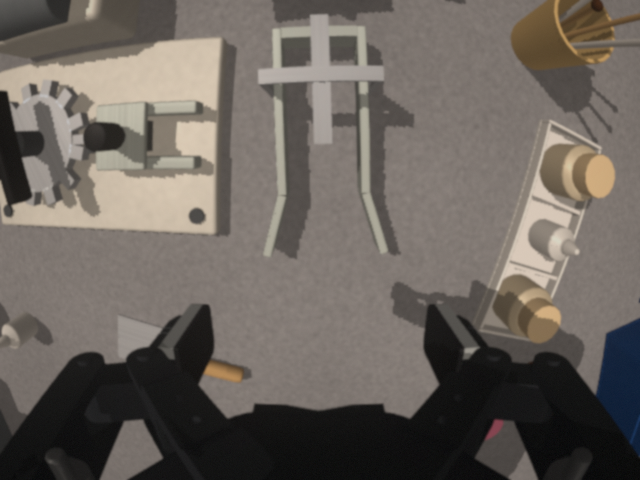

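The view shows the knob home and meshed. The lane rails bend at (282,192) and (365,192), their far corners are at (278,33) and (361,32), and the near end of the strip is at (322,142). The tray jars are at (580,172) and (530,308).

Run:
```python
from h import *
c=calibration("wrist")
g=lambda u,v,z:atz("wrist",(u,v),z,c)[:2]
L,Rr,Lf,Rf=g(282,192,.04),g(365,192,.04),g(278,33,.04),g(361,32,.04)
print(L,Rr,Lf,Rf); o=(L+Rr)/2; d=(Lf+Rf)/2-o; print("origin",o,"yaw",np.arctan2(d[1],d[0]),np.linalg.norm(d),"width",np.linalg.norm(L-Rr))
print("strip",g(322,142,.085), "strip far",g(319,17,.085))
print("flare ends",g(268,252,.04),g(383,250,.04))
# jars lids top z=.076 centre
a,b=(597,176),(541,321)
ct=calibration("top");cs=calibration("side")
for n,uvw,uvt in(("far",a,(140+681/2.222,120+238/2.222)),("near",b,(140+654/2.222,120+354/2.222))):
    print(n,"lid wrist@.076",g(*uvw,.076),"top@.076",atz("top",uvt,.076,ct)[:2],"tri",tri([ray("wrist",uvw,c),ray("top",uvt,ct)]))
print("side lids", atz("side",(180+385/1.75,140+392/1.75),.076,cs),atz("side",(180+226/1.75,140+402/1.75),.076,cs))
```

```text
[ 0.53699963 -0.05901744] [ 0.54256499 -0.13378496] [ 0.68286915 -0.04518566] [ 0.6893586  -0.11889525]
origin [ 0.53978231 -0.0964012 ] yaw 0.09782515555588839 0.14703454559618198 width 0.074974366188747
strip [ 0.58385716 -0.09124303] strip far [ 0.68446711 -0.08159   ]
flare ends [ 0.47969817 -0.0486658 ] [ 0.48950661 -0.15642836]
far lid wrist@.076 [ 0.5901987  -0.36227917] top@.076 [ 0.58416307 -0.36136016] tri [ 0.58718628 -0.36167694  0.07605917]
near lid wrist@.076 [ 0.43600651 -0.32860911] top@.076 [ 0.43083336 -0.32742858] tri [ 0.43256863 -0.32986077  0.07229598]
side lids [ 0.59372346 -0.35464705  0.076     ] [ 0.43386188 -0.32676746  0.076     ]
```

```bash
python3 -m inch '[[-0.018,0.045,0,0,0,0,0],[-0.018,0.045,0,0,0,0,0],[-0.018,0.045,0,0,0,0,0],[-0.018,0.045,0,0,0,0,0],[-0.018,0.045,0,0,0,0,0]]' >/dev/null
python3 -m inch '[[0,0.006,0,0,0,0.13,0],[0,0,0,0,0,0.13,0],[0,0,0.04,0,0,0,0],[0,0,0,0,0,0,0]]' >/dev/null
python3 - <<'E'
from h import *
s=st(); im,c=snap("wrist","w5.png")
seen("wrist",(("jar_a",0.0),("dropper_a",0)),c,.4,4)
for d in outline_of("jar_a","wrist")[:3]: print(d["score"],np.round(d["rect"]))
print(toolshift([.434,-.328,.058]))
E
```

```text
t 18.85 pos [ 0.4382 -0.3277  0.1874] rot [-3.14   0.005 -0.187] F [-0.4  0.5  0.2] w 0.0857 q [-0.01  0.59  0.79  1.87 -0.53  0.91 -0.72]
wrist jar_a 0.84 [326.7  48.2] [ 0.5897 -0.3654  0.    ]
wrist jar_a 0.71 [409.3 333.3] [ 0.3054 -0.3991  0.    ]
wrist jar_a 0.61 [321.9 226.5] [ 0.432  -0.3312  0.    ]
wrist jar_a 0.57 [319.3 361.1] [ 0.2915 -0.3022  0.    ]
wrist dropper_a 0.89 [329.7 133.8] [ 0.5127 -0.3534  0.    ]
0.91 [286.   0. 366.  77.]
0.75 [381. 308. 439. 392.]
0.74 [286. 193. 362. 280.]
[-0.00610024 -0.00034412  0.133664  ]
```

View pics/w5.png

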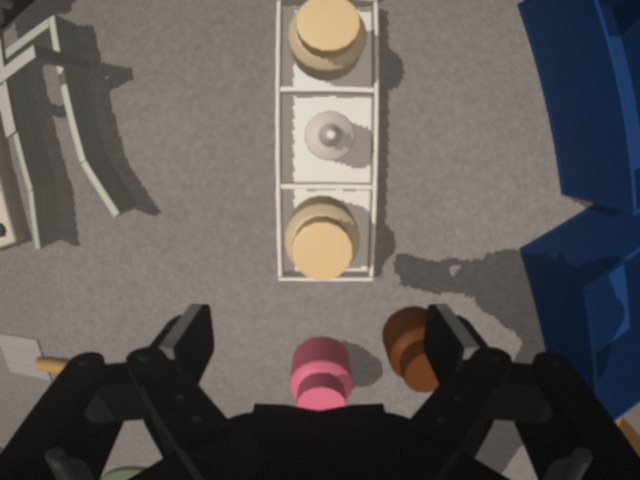

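The near jar's lid is centred at (323,249), in line with the finger midpoint near column 319. I'll descend and grip.

```bash
python3 -m inch '[[-0.006,0.002,0.045,0,0,0,0],[0,0,0.045,0,0,0,0],[0,0,0.03,0,0,0,0],[0,0,0.01,0,0,0,0],[0,0,0,0,0,0,0.5]]'
python3 -m inch '[[0,0,0,0,0,0,0.8],[0,0,0,0,0,0,1],[0,0,0,0,0,0,1],[0,0,0,0,0,0,1]]' 40
python3 -m inch '[[0,0,-0.01,0,0,0,1],[0,0,-0.03,0,0,0,1],[0,0,-0.03,0,0,0,1],[0,0,0,0,0,0,1]]'
python3 - <<'E'
from h import *
o=np.array([.540,-.0964]); th=.098
p=o+np.array([np.cos(th),np.sin(th)])*-.05; print(p); s=st(); print(toolshift([*p,s["position"][2]]))
E
```

```text
clock: 19.55
position: [0.4333, -0.33, 0.0607]
tool_rot: [-3.141, 0.0, -0.189]
force: [0.4, -0.5, 0.6]
grip_width: 0.0735
finger_force: 0.0
clock: 19.95
position: [0.4343, -0.3302, 0.0622]
tool_rot: [3.141, -0.003, -0.189]
force: [-0.2, 2.6, 12.4]
grip_width: 0.0425
finger_force: 38.8
clock: 20.35
position: [0.4345, -0.3309, 0.1344]
tool_rot: [3.14, -0.005, -0.189]
force: [0.1, -0.2, -2.2]
grip_width: 0.0422
finger_force: 41.4
[ 0.49023991 -0.10129216]
t 20.35 pos [ 0.4345 -0.3309  0.1344] rot [ 3.14  -0.005 -0.189] F [ 0.1 -0.2 -2.2] w 0.0422 q [ 0.04  0.65  0.73  1.93 -0.6   0.79 -0.65]
[ 0.01151364 -0.23600937 -0.00032833]
```

```bash
python3 -m inch '[[0.002,-0.047,0,0,0,0,1],[0.002,-0.047,0,0,0,0,1],[0.003,-0.047,0,0,0,0,1],[0.002,-0.047,0,0,0,0,1],[0.002,-0.047,0,0,0,0,1]]' >/dev/null
python3 -m inch '[[0,0,0,0,0,-0.143,1],[0,0,0,0,0,-0.143,1],[0,0,0.03,0,0,0,1],[0,0,0.03,0,0,0,1],[0,0,0,0,0,0,1]]'
python3 - <<'E'
from h import *
s=st(); print(toolshift([.4902,-.1013,.060]))
E
```

```text
clock: 21.35
position: [0.4867, -0.1007, 0.0684]
tool_rot: [-3.141, 0.004, 0.097]
force: [-0.1, -0.1, 0.4]
grip_width: 0.0428
finger_force: 41.5
t 21.35 pos [ 0.4867 -0.1007  0.0684] rot [-3.141  0.004  0.097] F [-0.1 -0.1  0.4] w 0.0428 q [-0.33  0.67  0.58  2.07 -0.66  0.59 -0.76]
[0.00345405 0.00097179 0.00834046]
```

```bash
python3 -m inch '[[0.003,0.001,0.007,0,0,0,1],[0,0,0,0,0,0,1]]'
python3 -m inch '[[0,0,0.003,0,0,0,1],[0,0,0,0,0,0,1]]'
```

```text
clock: 21.55
position: [0.492, -0.1019, 0.0639]
tool_rot: [3.141, -0.001, 0.097]
force: [0.8, 0.9, -1.2]
grip_width: 0.0424
finger_force: 41.5
clock: 21.75
position: [0.4916, -0.1016, 0.0607]
tool_rot: [3.142, -0.001, 0.097]
force: [-0.3, 0.9, -2.0]
grip_width: 0.0425
finger_force: 41.5
```

```bash
python3 -m inch '[[0,0,0.002,0,0,0,1],[0,0,0.001,0,0,0,1],[0,0,0,0,0,0,1]]'
python3 -m inch '[[0,0,0,0,0,0,0.4],[0,0,0,0,0,0,0.2],[0,0,0,0,0,0,0],[0,0,-0.03,0,0,0,0],[0,0,-0.04,0,0,0,0]]' >/dev/null
python3 -m inch '[[-0.035,0,0,0,0,0,0.7],[-0.031,0,0,0,0,0,1],[0,0,0,0,0,0,1],[0,0,0.03,0,0,0,1],[0,0,0,0,0,0,1]]'
python3 - <<'E'
from h import *
s=st(); im,c=snap("wrist","w6.png")
seen("wrist",(("jar_a",0.0),),c,.3,4)
d=s["position"][:2]-[.540,-.0964]; th=.098; print("tcp in lane",d@[np.cos(th),np.sin(th)],d@[-np.sin(th),np.cos(th)])
E
```

```text
clock: 22.05
position: [0.4918, -0.1016, 0.0581]
tool_rot: [-3.141, -0.001, 0.097]
force: [-2.9, 3.2, 18.6]
grip_width: 0.0424
finger_force: 43.4
clock: 23.05
position: [0.4248, -0.1078, 0.0957]
tool_rot: [-3.141, 0.003, 0.097]
force: [-0.4, -0.4, 0.5]
grip_width: 0.012
finger_force: 0.0
t 23.05 pos [ 0.4248 -0.1078  0.0957] rot [-3.141e+00  3.000e-03  9.700e-02] F [-0.4 -0.4  0.5] w 0.012 q [-0.36  0.56  0.63  2.21 -0.63  0.56 -0.73]
wrist jar_a 0.96 [320.1 147.8] [ 0.4909 -0.1039  0.    ]
wrist jar_a 0.63 [621.3 176.6] [ 0.5098 -0.3516  0.    ]
wrist jar_a 0.57 [590.8 385.4] [ 0.3077 -0.3972 -0.    ]
tcp in lane -0.11580462427702808 -5.7434900447565814e-05
```

View pics/w6.png

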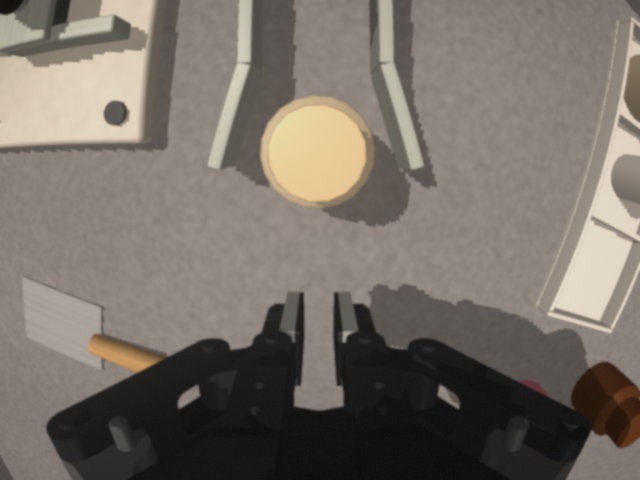

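The jar stands upright in the flare at (318,150), in line with the fingers, with its pocket in the tray empty. I'll lower behind it and push.

```bash
python3 -m inch '[[0,0,0.04,0,0,0,1],[0,0,0.025,0,0,0,1],[0.02,0,0,0,0,0,1],[0.005,0,0,0,0,0,1],[0.01,0,0,0,0,0,1]]'
python3 -m inch '[[0.013,0,0,0,0,0,1],[0.013,0,0,0,0,0,1],[0.013,0,0,0,0,0,1],[0.013,0,0,0,0,0,1],[0.013,0,0,0,0,0,1]]'
python3 -m inch '[[0.01,0,0,0,0,0,1],[0.01,0,0,0,0,0,1],[0.005,0,0,0,0,0,1],[0,0,0,0,0,0,1]]'
python3 - <<'E'
from h import *
s=st(); im,c=snap("wrist","w7.png")
seen("wrist",(("jar_a",0.0),),c,.3,2)
d=s["position"][:2]-[.540,-.0964]; th=.098; print("tcp in lane",d@[np.cos(th),np.sin(th)],d@[-np.sin(th),np.cos(th)])
E
```

```text
clock: 23.65
position: [0.4607, -0.1049, 0.0331]
tool_rot: [3.141, -0.0, 0.097]
force: [-1.5, 0.5, -0.4]
grip_width: -0.0001
finger_force: 0.4
clock: 24.15
position: [0.526, -0.0983, 0.0333]
tool_rot: [3.141, -0.001, 0.097]
force: [-0.0, -0.1, 0.5]
grip_width: -0.0001
finger_force: 0.4
clock: 24.55
position: [0.5505, -0.096, 0.0324]
tool_rot: [3.141, -0.0, 0.097]
force: [0.2, 0.7, -1.3]
grip_width: -0.0001
finger_force: 0.0
t 24.55 pos [ 0.5505 -0.096   0.0324] rot [ 3.141 -0.     0.097] F [ 0.2  0.7 -1.3] w -0.0001 q [-0.31  0.8   0.55  1.93 -0.71  0.62 -0.77]
tcp in lane 0.010515286686972899 -0.0005966323129171175
```

View pics/w7.png

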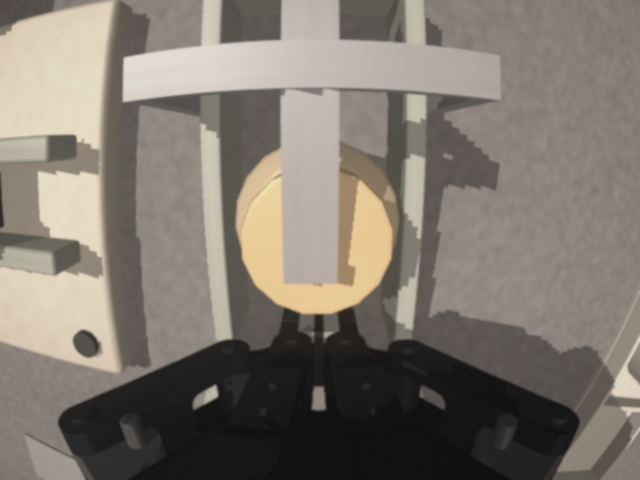

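The jar is upright under the strip, at about (318,230) between the rails. I'll rise and fetch the far jar, checking clearance to the brushes first.

```bash
python3 -m inch '[[0,0,-0.045,0,0,0,1],[0,0,-0.045,0,0,0,0.5],[0,0.03,-0.035,0,0,0,0],[0.002,0.047,0,0,0,0,0],[0.002,0.047,0,0,0,0,0]]' >/dev/null
python3 -m inch '[[0.002,0.047,0,0,0,0,0],[0.002,0.047,0,0,0,0,0],[0.002,0.047,0,0,0,0,0],[0,0,0,0,0,0.145,0],[0,0,0,0,0,0.145,0]]' >/dev/null
python3 - <<'E'
from h import *
ct=calibration("top")
for u,v in((668,90),(698,108),(693,135),(660,130)): print("brush",atz("top",(140+u/2.222,120+v/2.222),.18,ct))
s=st(); im,c=snap("wrist","w8.png")
seen("wrist",(("jar_a",0.0),("dropper_a",0)),c,.4,3)
for uv in[(0,0)]: pass
b=cv2.cvtColor(im,cv2.COLOR_RGB2HSV)
print(toolshift([.588,-.361,.062]), c["pose"][:3] if 0 else np.round(np.array(c["pose"])[:3,3],3))
E
```

```text
brush [ 0.75838717 -0.31671396  0.18      ]
brush [ 0.73679531 -0.35397785  0.18      ]
brush [ 0.7029977  -0.34809592  0.18      ]
brush [ 0.70823864 -0.30734165  0.18      ]
t 25.65 pos [ 0.5842 -0.3611  0.157 ] rot [ 3.142  0.    -0.202] F [ 0.4  0.6 -0.8] w 0.0857 q [ 0.04  0.83  0.75  1.51 -0.62  1.05 -0.83]
wrist jar_a 0.84 [319.7 223.7] [ 0.588  -0.3647  0.    ]
wrist jar_a 0.69 [ 62.3 274.4] [ 0.5933 -0.0961  0.    ]
wrist dropper_a 0.94 [322.7 310.6] [ 0.5105 -0.3516  0.    ]
wrist dropper_a 0.6 [229.6  70.3] [ 0.7282 -0.3193  0.    ]
[0.00324375 0.00170159 0.09495781] [ 0.651 -0.376  0.3  ]
```

View pics/w8.png

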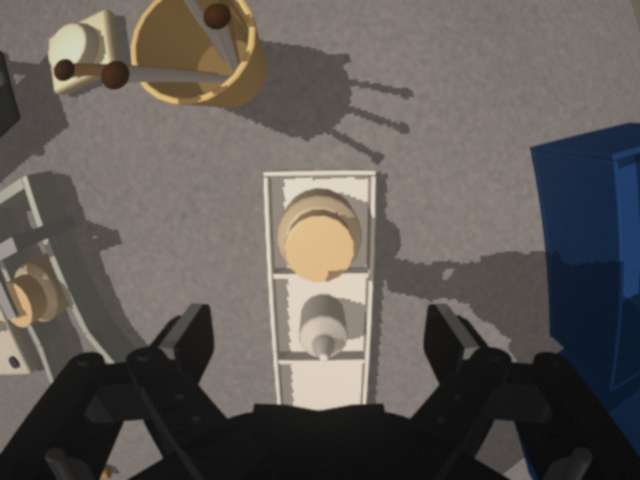

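The far jar's lid is centred at (319,247) between the fingers, and the brushes at (215,15) and (115,75) are well clear. I'll grip and lift.

```bash
python3 -m inch '[[0.003,0.002,0.045,0,0,0,0],[0,0,0.035,0,0,0,0],[0,0,0.013,0,0,0,0],[0,0,0,0,0,0,0.3],[0,0,0,0,0,0,0.5]]'
python3 -m inch '[[0,0,0,0,0,0,0.8],[0,0,0,0,0,0,1],[0,0,0,0,0,0,1],[0,0,0,0,0,0,1]]' 40
python3 -m inch '[[0,0,-0.01,0,0,0,1],[0,0,-0.03,0,0,0,1],[0,0,-0.04,0,0,0,1],[0,0,0,0,0,0,1]]'
python3 - <<'E'
from h import *
s=st(); print(toolshift([.491,-.1013,s["position"][2]]))
E
```

```text
clock: 26.3
position: [0.5886, -0.3619, 0.0659]
tool_rot: [3.141, -0.001, -0.192]
force: [0.3, -1.7, 0.9]
grip_width: 0.0592
finger_force: 0.0
clock: 26.7
position: [0.589, -0.3621, 0.0665]
tool_rot: [3.141, -0.003, -0.193]
force: [-0.5, 0.4, 7.5]
grip_width: 0.0424
finger_force: 39.6
clock: 27.1
position: [0.5898, -0.3632, 0.1507]
tool_rot: [3.139, -0.007, -0.193]
force: [-0.5, -0.7, -1.9]
grip_width: 0.0421
finger_force: 41.6
t 27.1 pos [ 0.5898 -0.3632  0.1507] rot [ 3.139 -0.007 -0.193] F [-0.5 -0.7 -1.9] w 0.0421 q [ 0.05  0.84  0.74  1.51 -0.63  1.03 -0.82]
[-0.14721471 -0.23806385 -0.00169303]
```

```bash
python3 -m inch '[[-0.024,-0.04,0,0,0,0,1],[-0.025,-0.04,0,0,0,0,1],[-0.024,-0.04,0,0,0,0,1],[-0.025,-0.04,0,0,0,0,1],[-0.024,-0.039,0,0,0,0,1]]' >/dev/null
python3 -m inch '[[-0.025,-0.039,0,0,0,0,1],[0,0,0,0,0,-0.145,1],[0,0,0,0,0,-0.145,1],[0,0,0.04,0,0,0,1],[0,0,0.03,0,0,0,1]]' >/dev/null
python3 -m inch '[[0,0,0.004,0,0,0,1],[0,0,0,0,0,0,1]]'
python3 - <<'E'
from h import *
s=st(); print(toolshift([.491,-.1013,.0625]))
E
```

```text
clock: 28.3
position: [0.4895, -0.1, 0.0708]
tool_rot: [3.142, 0.0, 0.096]
force: [0.2, -0.2, -2.0]
grip_width: 0.042
finger_force: 41.8
t 28.3 pos [ 0.4895 -0.1     0.0708] rot [3.142 0.    0.096] F [ 0.2 -0.2 -2. ] w 0.042 q [-0.35  0.68  0.6   2.07 -0.68  0.6  -0.74]
[0.00135749 0.00142947 0.00831145]
```

```bash
python3 -m inch '[[0.001,0.001,0.005,0,0,0,1],[0,0,0.002,0,0,0,1],[0,0,0.002,0,0,0,1],[0,0,0,0,0,0,1]]'
python3 -m inch '[[0,0,0.001,0,0,0,1],[0,0,0,0,0,0,1]]'
```

```text
clock: 28.7
position: [0.4914, -0.1011, 0.0621]
tool_rot: [3.141, -0.002, 0.096]
force: [-0.0, -2.2, 4.3]
grip_width: 0.0418
finger_force: 43.2
clock: 28.9
position: [0.4915, -0.1011, 0.0619]
tool_rot: [3.141, -0.003, 0.096]
force: [-5.1, 0.0, 28.4]
grip_width: 0.0423
finger_force: 45.6
```

```bash
python3 -m inch '[[0,0,-0.001,0,0,0,0.4],[0,0,0,0,0,0,0.2],[0,0,0,0,0,0,0],[0,0,-0.03,0,0,0,0],[0,0,-0.04,0,0,0,0]]' >/dev/null
python3 -m inch '[[-0.035,0,0,0,0,0,0.7],[-0.031,0,0,0,0,0,1],[0,0,0,0,0,0,1],[0,0,0.03,0,0,0,1],[0,0,0.03,0,0,0,1]]' >/dev/null
python3 -m inch '[[0,0,0.038,0,0,0,1],[0,0,0,0,0,0,1],[0,0,0,0,0,0,1]]'
python3 - <<'E'
from h import *
s=st(); im,c=snap("wrist","w9.png")
seen("wrist",(("jar_a",0.0),),c,.3,3)
d=s["position"][:2]-[.540,-.0964]; th=.098; print("tcp in lane",d@[np.cos(th),np.sin(th)],d@[-np.sin(th),np.cos(th)])
E
```

```text
clock: 30.2
position: [0.4248, -0.1074, 0.0338]
tool_rot: [-3.142, 0.001, 0.096]
force: [-0.3, 0.1, 0.5]
grip_width: -0.0001
finger_force: 0.0
t 30.2 pos [ 0.4248 -0.1074  0.0338] rot [-3.142e+00  1.000e-03  9.600e-02] F [-0.3  0.1  0.5] w -0.0001 q [-0.24  0.67  0.48  2.23 -0.78  0.41 -0.6 ]
wrist jar_a 0.98 [320.8 145.2] [ 0.4928 -0.1035  0.    ]
wrist jar_a 0.73 [627.9 424. ] [ 0.3028 -0.405   0.    ]
tcp in lane -0.11571665702293478 0.00030512766059301815
```

```bash
python3 -m inch '[[0.02,0,0,0,0,0,1],[0.005,0,0,0,0,0,1],[0.01,0,0,0,0,0,1],[0.01,0,0,0,0,0,1],[0.01,0,0,0,0,0,1]]'
python3 -m inch '[[0.01,0,0,0,0,0,1],[0.01,0,0,0,0,0,1],[0.01,0,0,0,0,0,1],[0.01,0,0,0,0,0,1],[0.01,0,0,0,0,0,1]]'
python3 -m inch '[[0.008,0,0,0,0,0,1],[0.007,0,0,0,0,0,1],[0.004,0,0,0,0,0,1],[0,0,0,0,0,0,1]]'
python3 - <<'E'
from h import *
s=st(); d=s["position"][:2]-[.540,-.0964]; th=.098; print("tcp in lane",d@[np.cos(th),np.sin(th)],d@[-np.sin(th),np.cos(th)])
E
python3 -m inch '[[-0.02,0,0,0,0,0,1],[-0.03,0,0,0,0,0,1],[0,0,-0.045,0,0,0,1],[0,0,-0.045,0,0,0,1],[0,0,-0.045,0,0,0,1]]'
python3 - <<'E'
from h import *
s=st(); im,c=snap("wrist","w10.png")
a=seen("wrist",(("jar_a",0.0),("knob_top",.098)),c,.3,3)
im2,c2=snap("side"); seen("side",(("jar_a",0.0),("knob_top",.098)),c2,.3,4)
b=im2[:,:,::-1][180:360,230:440]; w=cv2.resize(im[:,:,::-1],(400,300)); b=cv2.resize(b,(390,334),interpolation=cv2.INTER_CUBIC)
v=np.zeros((334,790,3),np.uint8); v[:300,:400]=w; v[:,400:]=b; cv2.imwrite("pics/w10b.png",v)
E
```

```text
clock: 30.8
position: [0.4804, -0.1014, 0.0336]
tool_rot: [3.142, -0.0, 0.097]
force: [-3.4, 0.2, 2.3]
grip_width: 0.0001
finger_force: 1.2
clock: 31.3
position: [0.5302, -0.0966, 0.0332]
tool_rot: [3.142, 0.0, 0.097]
force: [-3.7, -0.8, 2.1]
grip_width: -0.0001
finger_force: 1.8
clock: 31.7
position: [0.5491, -0.0948, 0.0333]
tool_rot: [3.141, -0.001, 0.097]
force: [0.5, -0.1, -0.0]
grip_width: -0.0002
finger_force: 0.0
t 31.7 pos [ 0.5491 -0.0948  0.0333] rot [ 3.141e+00 -1.000e-03  9.700e-02] F [ 0.5 -0.1 -0. ] w -0.0002 q [-0.32  0.8   0.57  1.93 -0.72  0.62 -0.76]
tcp in lane 0.009197636500986754 0.0007137081258969957
clock: 32.2
position: [0.4982, -0.0999, 0.17]
tool_rot: [3.142, 0.0, 0.096]
force: [1.1, 1.7, 0.4]
grip_width: 0.0004
finger_force: 0.0
t 32.2 pos [ 0.4982 -0.0999  0.17  ] rot [3.142 0.    0.096] F [1.1 1.7 0.4] w 0.0004 q [-0.48  0.55  0.79  1.99 -0.53  0.82 -0.87]
wrist jar_a 0.87 [541.9 403. ] [ 0.3033 -0.4018  0.    ]
wrist jar_a 0.76 [320.3  48.2] [ 0.6495 -0.0887  0.    ]
wrist jar_a 0.59 [321.1 116.7] [ 0.5904 -0.095   0.    ]
wrist knob_top 0.86 [ 43.9 105.4] [0.5895 0.0981 0.098 ]
wrist knob_top 0.67 [ 31.3 116.7] [0.5823 0.1107 0.098 ]
side jar_a 0.94 [374.5 295.9] [ 0.6556 -0.0775  0.    ]
side jar_a 0.83 [350.1 300.1] [ 0.5952 -0.0779  0.    ]
side jar_a 0.77 [229.  401.7] [ 0.2914 -0.2966  0.    ]
side jar_a 0.7 [247.3 445.8] [ 0.3105 -0.3946  0.    ]
side knob_top 0.93 [327.1 224.3] [0.5905 0.1074 0.098 ]
```

View pics/w10b.png

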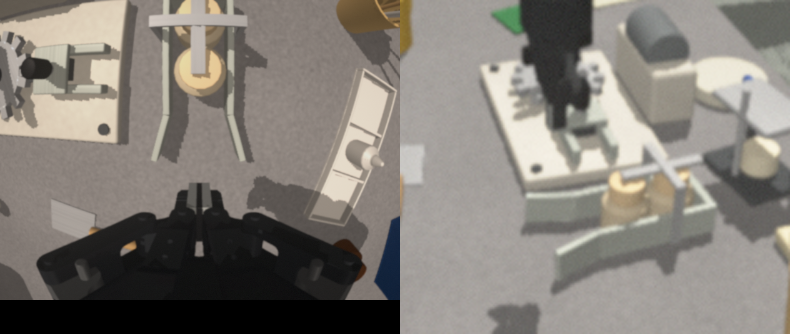

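Both jars stand in single file under the strip, at about (200,72) and (200,25) in the left panel. The dropper is still in the tray, the knob is home and the robot is clear, so I'll hand in.

```bash
python3 -m inch '[[0,0,0,0,0,0,1],[0,0,0,0,0,0,1]]' >/dev/null; python3 -c "
from workcell import bot; print(bot.job_done())"
```

```text
the job is handed in; nothing more can be done
None
```

The job is handed in at about 32 s of the 72 s allowed: by my last look the mixer is in gear with the knob home, and both powder jars stand upright in single file in the lane under the strip; no verdict came back.

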